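# Colour reading off the tavern roof hatch

## Task

Take the hand-held colour reader off its white calibration tile and press its measuring end, square and gently, onto the middle of the square hatch on the model tavern's roof (not the round vent), until the spring sleeve at its tip has gone in; hold it still like that for two seconds so it can take the paint reading. Then stand the reader upright again in the middle of its white tile, let go of it, and leave everything else on the table where it is.

Things in the scene. Friction and masses are not known exactly. Their poses are not given: they have to be found in the camera images.
- reader_middle (a point): Colour reader: grey upright block 36 mm (x) by 42 mm (y), 98 mm tall over all, about 0.18 kg, standing on its measuring end on the white tile. Point on its long axis, 60 mm above the measuring face; z runs up along the reader, away from that face. The block reaches 38 mm below and 38 mm above this point, a 37 mm round nose below it. Grasp it across the 36 mm (ribbed sides at +x and -x).
- sleeve_face (a point): Centre of the flat measuring face at the tip of the reader: the lower end of a round black spring sleeve 30 mm across with a steel band, which slides straight into the 37 mm round nose.
- sleeve (a joint): How far the spring sleeve is pushed into the reader, 0 (out) to 0.003 m (fully in). It begins to move at about 3 N and is fully in at about 8 N; beyond that the reader is rigid. It takes its reading while the sleeve is in by more than 1.8 mm (about 6 N); more than 15 N would mark the paint.
- tavern: Model tavern of dark wood, fixed, 300 mm long (y), roof 260 mm across (x), 230 mm tall; origin at the centre of its underside, z up. The ridge runs along its y at x = 0, 156 mm up; the planked slopes fall 29 degrees to eaves at x = -130 and +130 mm, 85 mm up. Brick chimney on the +x slope; hatch and vent on the -x slope, facing the robot.
- hatch_face (a point): Square hatch: a plain flat wooden board 52 mm by 52 mm, standing 5 mm proud of the planked roof slope that faces the robot; fixed. The point is the centre of its outer face; z is the outward normal of that face (tilted 29 degrees from vertical, towards the robot), y runs level along the roof, x runs up the slope.
- vent: Round vent cover: a plain flat wooden disc 48 mm across, 5 mm proud of the same slope, level with the hatch, 90 to 150 mm from it to the left or to the right; fixed. Origin at the middle of its underside on the roof. Not the target.
- tile (a point): White round calibration tile 52 mm across on the low black dock (84 mm by 70 mm, fixed); the point is the centre of the tile's upper face, 16 mm above the table. A 30 mm high block stands on the dock 46 mm along +x from the tile's centre.
- bowl_a: Bystander: wooden bowl with dice, 112 mm across, 42 mm tall; origin at its underside.
- bowl_b: Bystander: wooden bowl with dice, 112 mm across, 42 mm tall; origin at its underside.
- dice_cup: Bystander: dark dice cup, 76 mm across, 95 mm tall; origin at its underside.
- pot_a: Bystander: small dropper bottle of paint, 27 mm across, 72 mm tall; origin at its underside.
- pot_b: Bystander: small dropper bottle of paint, 27 mm across, 72 mm tall; origin at its underside.
- mug: Bystander: white mug, 82 mm across, 92 mm tall; origin at its underside.
- pen: Bystander: black pen, 135 mm long, lying flat.
There are look-alikes about, which are no part of the job. What is shaped like the part that bears reader_middle but blue or red is not meant. Leave any turquoise look-alike of the part that bears tile alone.

How it is judged:
On the way:
1. the reader is held still, square on the middle of the square hatch, with its sleeve pushed in by more than 1.8 mm (value of joint sleeve above 0.0018 m and distance between sleeve_face and hatch_face below 0.011 m and angle between the z axis of reader_middle and the z axis of hatch_face, either way round below 0.09 rad and linear speed of reader below 0.01 m/s and angular speed of reader below 0.1 rad/s), for 1.2 s.
At the end, for the whole second after the job is handed in: The reader stands released, still and upright (within 3 degrees) on the white tile, its face within 12 mm of the tile's centre, after 1.2 s held still and square (within 5 degrees) on the square hatch, within 11 mm of its middle, sleeve in by over 1.8 mm; bystanders within 20 mm (distance between sleeve_face and tile below 0.012 m and angle between reader_middle's own z axis and vertical below 0.06 rad and linear speed of reader below 0.01 m/s and contact force between reader and the fingers below 0.1 N); the robot touches nothing.
It fails at once if the reader is pressed on the roof with more than 15 N (contact force between reader and hatch above 15 N or contact force between reader and tavern above 15 N).
It fails at once if the reader is pressed on the round vent (contact force between reader and vent above 2 N).
It fails at once if the reader is set on the dock with more than 25 N (contact force between reader and dock above 25 N).
It fails at once if the arm bumps the tavern (contact force between the arm and tavern above 5 N).
It fails at once if a bystander is moved more than 20 mm (distance of any of bowl_a, bowl_b, dice_cup, pot_a, pot_b, mug, pen from where it was at the start of the episode above 0.02 m).
It also fails if it takes over 67 s, if anything falls off the work surface, if the arm or the gripper's body presses on something with over 40 N, if the wrist force passes 120 N, or if a joint passes its speed limit or range.

## Robot

A 6-joint arm with a two-finger parallel gripper is mounted at the origin on the work surface. World frame = base frame: x ahead of the robot, y to its left, z up, the work surface at z = 0. Lengths are in m, angles in rad, forces in N, time in s.
With the tool pointing down it reaches from about 0.375 to 0.9 m from the base axis. Payload 3.1 kg.
Tool frame: the origin (TCP) lies at the centre of the arm's flange, where the gripper is bolted on; the fingertips stand 182 mm ahead of it and the grasp point (between the pads) lies 164 mm ahead of it; z points along the fingers, y is the line along which they close (so a half turn about z gives the same grasp; the last joint's range is limited). The gripper opens to 87 mm and grips with 3 to 60 N. Pads are 19 mm wide; open, the fingers measure 117 mm over their backs; the gripper's body (75 mm by 190 mm) begins 51 mm behind the grasp point.
Start: joints at [-1.393, 0.527, 1.433, -0, 1.181, -0.178], TCP at [0.218, -0.586, 0.405] pointing down, gripper open.
Joint ranges: [-3.08, 3.08], [-0.75, 2.2], [0.22, 2.44], [-1.43, 4.57], [0, 2.65], [-2.85, 2.85]. Speed limits (rad/s): [2.79, 2.79, 3.14, 3.14, 3.14, 3.14].

## Interface

Orientations are given as a unit quaternion [x, y, z, w].
In Python, from rig import * gives the robot as it stands.
- The arm moves only by the tool move_arm, never from a script. Its argument "commands" is a list that holds one entry, the list of rows, each a list of 6 numbers: the shift along the tool's x, y, z in units of 40 mm (1.0 is 40 mm), then the turn, a rotation vector about the tool's x, y, z in rad. A call has 1 to 12 rows; each row is the pose to reach, as a shift and turn from the pose commanded when the call began, along the tool's axes at that moment; what a row does not reach only later rows make up. A row lasts 1/8 s, in which the tool goes at most 62.5 mm and 10.7 degrees, less where a joint would pass 70% of its speed; a pose out of reach is approached as far as the arm can. A call with a gripper value outside its range is refused whole. "claw" is the closure, from -1 (fully open) to 1 (shut), so that 0 is half open, set as the call begins (left out, the last holds). The fingers move at their own pace and stop on an object; "squeeze" is the grip in N (left out, the last holds). Time passes only in rows, so rows that repeat a pose let the fingers close. It gives the time, the measured TCP pose, the force, the opening and the grip force at its end, in the units of the state.
- get_obs(): the state, without advancing time (a new reading comes with each control period).
- camera(name): name is "side" or "top" or "wrist"; returns a dict with "pixels" (384x512x3 uint8, blue, green, red), "range_z" (384x512 float32, m along the optical axis (not along the pixel's ray), 0 where there is no reading), "camera_matrix" (3x3 intrinsics, pixels), "extrinsics" (4x4, takes a point from world to camera coordinates). Camera axes: x right, y up, looking along -z (the intrinsics and any distortion apply to the point x, -y, -z); pixel columns grow to the right and rows downward; lengths in m; the calibration is good to about 2 mm. The wrist camera is an equidistant fisheye: a pixel r from the principal point sees the ray r / f radians off the axis. A picture is of the moment at which its call begins.
- hand_in(): hands the job in; it is judged then, once.
The state is a dict: "time": time; "q": joint angles; "joint_velocities": joint speeds; "joint_torque": joint torques, N m; "position": TCP position; "tool_rot": TCP orientation; "ft_force": force on the tool from outside, world axes, zero at the start; "moment": the same for the moment, N m; "grip_width": finger opening in m; "grip_force": force on a finger pad.
Only numpy, scipy, OpenCV 4.12 (cv2) and the standard library are available. Lean on these libraries where they do the work, as an engineer would, in place of code of your own. Each camera call takes 0.05 s, during which the arm holds its last target. There are 200 camera calls.

## Working session

There is one attempt and no reset: what is moved stays moved. The work goes in short steps, Python scripts to look and compute and a tool call to move; the robot and the scene stay as the last step left them, time stands still between calls to the robot, and variables do not carry over. Pictures are saved under pics/ and viewed, at most 10 in all, crops included, and the job is handed in when it is done.

Besides the shell and the picture viewer there is one more tool, called after ">>>" as name(argument=value, ...) on one line, values as JSON. move_arm: Moves the arm, as the interface text tells. Its arguments: {"type":"object","properties":{"commands":{"type":"array","items":{"type":"array","items":{"type":"array","items":{"type":"number"}}}},"claw":{"type":"number"},"squeeze":{"type":"number"}},"required":["commands"]}

```bash
mkdir -p pics; ls; cat > h.py <<'E'
from rig import *
import numpy as np, cv2
from scipy.spatial.transform import Rotation as R
def grab(n):
    c=camera(n); np.savez(f'{n}.npz',**c); return c
def pts(c):
    # world points per pixel (pinhole, from depth)
    K=np.array(c['camera_matrix']);E=np.array(c['extrinsics']);z=c['range_z']
    v,u=np.mgrid[0:z.shape[0],0:z.shape[1]]
    X=(u-K[0,2])/K[0,0]*z;Y=(v-K[1,2])/K[1,1]*z
    P=np.stack([X,-Y,-z],-1)
    return (P-E[:3,3])@E[:3,:3]
E
python3 - <<'E'
from h import *
for n in('side','top'):
    c=grab(n);cv2.imwrite(f'pics/{n}0.png',c['pixels']);print(c['camera_matrix'],c['extrinsics'],{k:0 for k in c})
print(get_obs())
E
```

```text
pics
[[403.03167817   0.         259.65639946]
 [  0.         403.03167817 192.19998815]
 [  0.           0.           1.        ]] [[-0.79330752 -0.60838725 -0.02298118  0.4429774 ]
 [ 0.27807461 -0.39565889  0.8752877  -0.21244853]
 [-0.54160658  0.68798183  0.48305622 -0.88930427]
 [ 0.          0.          0.          1.        ]] {'pixels': 0, 'range_z': 0, 'camera_matrix': 0, 'extrinsics': 0}
[[362.50026936   0.         258.85397053]
 [  0.         362.50026936 195.07759134]
 [  0.           0.           1.        ]] [[ 0.01281561 -0.99964192  0.02349009  0.01457086]
 [ 0.98495579  0.01666909  0.17200066 -0.51231848]
 [-0.17233063  0.02093241  0.98481673 -1.03306128]
 [ 0.          0.          0.          1.        ]] {'pixels': 0, 'range_z': 0, 'camera_matrix': 0, 'extrinsics': 0}
{'time': 0.1, 'q': array([-1.39247907e+00,  5.28371204e-01,  1.43378650e+00,  4.11733216e-06,
        1.18140448e+00, -1.78532134e-01]), 'joint_velocities': array([-0.00040519, -0.00343341, -0.00252854, -0.00126678,  0.00098416,
        0.00144539]), 'joint_torque': array([-8.52072503e-05, -4.40986490e+01, -1.77150464e+01,  6.34216983e-02,
        5.33908478e-02, -5.05609114e-05]), 'position': array([ 0.21827999, -0.58530855,  0.40386644]), 'tool_rot': array([ 9.84124160e-01,  1.77478639e-01,  2.00958746e-06, -9.84764046e-04]), 'ft_force': array([-0.06935645, -0.51026502, -0.19545174]), 'moment': array([-0.009698  ,  0.05669553,  0.03774556]), 'grip_force': 0.0, 'grip_width': 0.08717283640654767}
```

View pics/top0.png

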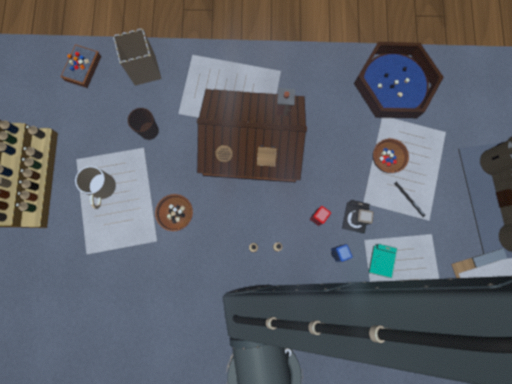

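View pics/side0.png

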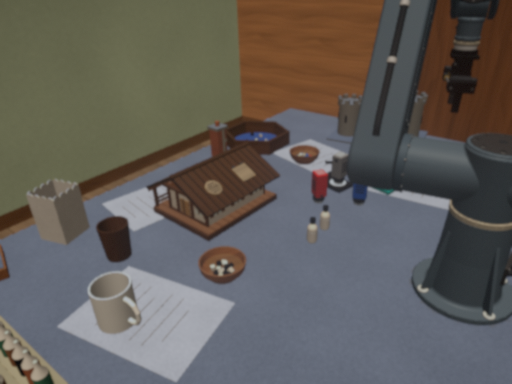

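Top view: tavern around (252,138), square hatch (266,156), round vent (224,153), grey reader on its dock at about (362,215). The red (321,215) and blue (343,253) decoys are near it, and the turquoise dock is at (383,260). The side view agrees.

```bash
python3 - <<'E'
from h import *
c=dict(np.load('top.npz'));P=pts(c);im=c['pixels']
def at(n,u,v,r=1):print(n,np.round(np.median(P[v-r:v+r+1,u-r:u+r+1].reshape(-1,3),0),4))
for n,u,v in[('hatch',266,156),('vent',224,153),('readertop',365,215),('red',321,215),('blue',343,253),('bowlR',390,155)]:at(n,u,v)
# hatch mask by colour
hs=cv2.cvtColor(im,cv2.COLOR_BGR2HSV);print('hsv',hs[156,266],hs[150,285],hs[153,224])
lab=im.astype(int)
ok=(lab.sum(2)>lab[156,266].sum()*.75)
m=np.zeros(ok.shape,np.uint8);m[140:172,252:282]=ok[140:172,252:282]
k,l,s,ce=cv2.connectedComponentsWithStats(m);i=1+s[1:,4].argmax();print(s[i],ce[i])
Q=P[l==i];cen=Q.mean(0);w=np.linalg.svd(Q-cen)[2];print('hatch cen',cen,'normal',w[2])
cnt=max(cv2.findContours((l==i).astype(np.uint8),0,2)[0],key=cv2.contourArea);rect=cv2.boxPoints(cv2.minAreaRect(cnt));print(rect)
# roof plane/ridge direction
pl=np.array([P[v,u] for v in range(125,176) for u in range(205,300) if P[v,u,2]>.08])
n=w[2]*np.sign(w[2][2])
# ridge: highest row per column
print('ridge',[np.round(P[80:150,u][P[80:150,u,2].argmax()],3) for u in(215,235,255,265)])
# reader: by height
m=((P[...,2]>.095)&(P[...,2]<.13)).astype(np.uint8);m[:,:345]=0;m[:,385:]=0;m[:195]=0;m[235:]=0
Q=P[m>0];print('reader top n',len(Q),Q.mean(0),Q.min(0),Q.max(0))
xy=np.float32(Q[:,:2]*1000);print(cv2.minAreaRect(xy))
b=cv2.resize(im[110:280,190:430],None,fx=3,fy=3,interpolation=cv2.INTER_CUBIC);cv2.imwrite('pics/crop.png',b)
E
```

```text
hatch [0.611  0.0051 0.1191]
vent [0.617  0.1233 0.1203]
readertop [ 0.4488 -0.2707  0.1142]
red [ 0.449  -0.1517  0.0983]
blue [ 0.3444 -0.211   0.0983]
bowlR [ 0.6491 -0.3851  0.0235]
hsv [ 17  88 139] [ 7 74 76] [ 15  69 103]
[257 147  19  19 341] [266.05571848 156.25513196]
hatch cen [0.6084343  0.00504683 0.12536688] normal [ 0.91629233 -0.29733567  0.2683279 ]
[[257. 147.]
 [275. 147.]
 [275. 165.]
 [257. 165.]]
ridge [array([0.326, 0.045, 1.105]), array([0.688, 0.092, 0.159]), array([0.689, 0.038, 0.16 ]), array([0.326, 0.045, 1.105])]
reader top n 220 [ 0.44436715 -0.2686224   0.11203558] [ 0.42531135 -0.29157156  0.09510441] [ 0.46501461 -0.24823727  0.11800222]
((445.1293029785156, -270.4837951660156), (42.10923385620117, 36.17840576171875), 83.84252166748047)
```

```bash
python3 - <<'E'
from h import *
c=grab('wrist');cv2.imwrite('pics/w0.png',c['pixels']);print(c['camera_matrix'],np.round(c['extrinsics'],4))
T=np.eye(4);o=get_obs();T[:3,:3]=R.from_quat(o['tool_rot']).as_matrix();T[:3,3]=o['position']
print('cam from tool',np.round(c['extrinsics']@T,4))
E
```

```text
[[297.31863964   0.         256.0790071 ]
 [  0.         297.31863964 189.21939589]
 [  0.           0.           1.        ]] [[ 0.3491 -0.9371 -0.0015 -0.6242]
 [ 0.8933  0.3333 -0.3016  0.0362]
 [ 0.2831  0.104   0.9534 -0.3922]
 [ 0.      0.      0.      1.    ]]
cam from tool [[-2.000e-04  1.000e+00 -2.000e-04 -0.000e+00]
 [ 9.534e-01  3.000e-04  3.018e-01 -8.570e-02]
 [ 3.018e-01 -1.000e-04 -9.534e-01 -6.000e-03]
 [ 0.000e+00  0.000e+00  0.000e+00  1.000e+00]]
```

View pics/crop.png

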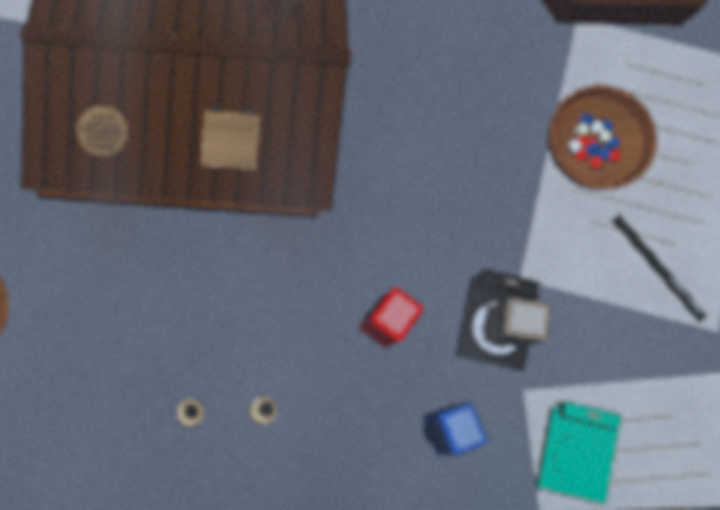

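Crop: the square hatch is at (231,140), the vent at (102,130), and the grey reader at (527,320) with its dock block above it at (505,283). Next I'll fit the roof plane and work out the reader's top face and yaw.

```bash
cat >> h.py <<'E'
def ray(c,u,v):
    K=np.array(c['camera_matrix']);E=np.array(c['extrinsics'])
    d=np.array([(u-K[0,2])/K[0,0],-(v-K[1,2])/K[1,1],-1.]);C=-E[:3,:3].T@E[:3,3];return C,E[:3,:3].T@d
def hit(c,u,v,n,h):
    C,d=ray(c,u,v);n=np.array(n);return C+d*(h-n@C)/(n@d)
def fitplane(Q,tol=.004):
    for _ in range(15):
        cen=np.median(Q,0) if _==0 else Q.mean(0);w=np.linalg.svd(Q-cen,full_matrices=False)[2][2];w*=np.sign(w[2])
        r=np.abs((Q-cen)@w);Q=Q[r<max(tol,np.percentile(r,85) if _<10 else tol)]
    return w,w@cen,len(Q)
E
python3 - <<'E'
from h import *
for cn in('top','side'):
  c=dict(np.load(cn+'.npz'));P=pts(c);im=c['pixels']
  M=(np.abs(P[...,1]-.06)<.13)&(P[...,0]>.57)&(P[...,0]<.67)&(P[...,2]>.085)&(P[...,2]<.155)
  n,h,k=fitplane(P[M],.003)
  print(cn,'roof n',n.round(4),h.round(4),k,'tilt',np.degrees(np.arccos(n[2])),'yaw',np.degrees(np.arctan2(-n[1],-n[0])))
  if cn=='top':
    m=np.zeros(M.shape,np.uint8);s=im.astype(int).sum(2);m[140:172,250:284]=(s>1.35*np.median(s[130:175,205:300]))[140:172,250:284]
    k,l,st,ce=cv2.connectedComponentsWithStats(m);i=1+st[1:,4].argmax();print(st[i],ce[i])
    print('hatch top',hit(c,*ce[i],n,h+.005));Q=P[l==i];print('depth med hatch plane off',np.median(Q@n)-h)
    # reader top
    m=np.zeros(M.shape,np.uint8);m[200:230,352:380]=(s>400)[200:230,352:380];print(s[205:228:3,354:378:2])
    # dock: black mask on z=.013
    np.set_printoptions(linewidth=200)
E
```

```text
top roof n [-0.476   0.0286  0.879 ] -0.1895 2721 tilt 28.483545179432927 yaw -3.437901873803321
[257 147  20  20 359] [266.33426184 156.26740947]
hatch top [0.60990321 0.00417325 0.12026771]
depth med hatch plane off 0.004333651173358266
[[167 154 175 210 201 162 153 175 351 441 472 515]
 [177 173 168 183 174 151 146 168 308 345 335 332]
 [337 218 232 386 453 436 412 388 371 342 330 339]
 [195 177 278 419 500 509 513 508 502 399 326 336]
 [204 191 308 454 506 504 507 504 500 369 334 335]
 [211 197 301 390 417 456 471 473 476 349 327 334]
 [219 181 173 168 168 187 210 247 310 333 332 334]
 [533 516 523 442 212 164 277 332 325 332 323 330]]
side roof n [-0.477   0.0277  0.8784] -0.1902 2036 tilt 28.544300035643936 yaw -3.3275331031651483
```

```bash
cat >> h.py <<'E'
def go(p,Rt):
    o=get_obs();R0=R.from_quat(o['tool_rot']);s=R0.inv().apply(np.array(p)-o['position'])/.04
    r=(R0.inv()*Rt).as_rotvec();print('shift',s.round(3),'rot',r.round(4),'deg',np.degrees(np.linalg.norm(r)).round(1),'rows>=',max(np.linalg.norm(s)*40/62.5,np.degrees(np.linalg.norm(r))/10.7).__round__(1))
def down(th):  # tool pointing down, tool x at yaw th deg
    return R.from_euler('z',th,degrees=True)*R.from_euler('x',180,degrees=True)
E
python3 - <<'E'
from h import *
go([.445,-.268,.40],down(82))
E
```

```text
shift [ 8.082 -5.454  0.111] rot [-0.0014 -0.0012 -1.0743] deg 61.6 rows>= 6.2
```

>>> move_arm(commands=[[[1,-0.7,0.01,0,0,-0.15],[2.1,-1.4,0.02,0,0,-0.3],[3.2,-2.1,0.04,0,0,-0.45],[4.3,-2.9,0.06,0,0,-0.6],[5.4,-3.6,0.07,0,0,-0.75],[6.5,-4.3,0.09,0,0,-0.9],[7.4,-5,0.1,0,0,-1.0],[8.08,-5.45,0.1,0,0,-1.074],[8.08,-5.45,0.1,0,0,-1.074],[8.08,-5.45,0.1,0,0,-1.074]]], claw=-1, squeeze=25)

```text
time: 1.4
position: [0.4449, -0.2689, 0.4007]
tool_rot: [0.755, 0.656, -0.0, 0.0]
ft_force: [-0.4, 0.5, -0.1]
grip_width: 0.0868
grip_force: 0.0
```

```bash
cat >> h.py <<'E'
def wpts(c):
    # wrist fisheye: world points per pixel
    z=c['range_z'];d=wdir(c,*np.mgrid[0:z.shape[0],0:z.shape[1]][::-1]);E=np.array(c['extrinsics'])
    return (d*z[...,None]-E[:3,3])@E[:3,:3]
def wdir(c,u,v):
    K=np.array(c['camera_matrix']);x=(u-K[0,2])/K[0,0];y=(v-K[1,2])/K[1,1];r=np.hypot(x,y)+1e-9;t=np.tan(r)/r
    return np.stack([x*t,-y*t,-np.ones_like(x,float)],-1)
def whit(c,u,v,n,h):
    E=np.array(c['extrinsics']);d=wdir(c,np.array(float(u)),np.array(float(v)))@E[:3,:3];C=-E[:3,:3].T@E[:3,3];return C+d*(h-np.dot(n,C))/np.dot(n,d)
E
python3 - <<'E'
from h import *
c=grab('wrist');cv2.imwrite('pics/w1.png',c['pixels']);o=get_obs();print(o['time'],o['position'],o['tool_rot'],down(82).as_quat())
P=wpts(c)
M=(P[...,2]>.1)&(P[...,2]<.125)&(np.hypot(P[...,0]-.445,P[...,1]+.268)<.05)
Q=P[M];print(len(Q),Q.mean(0));print(cv2.minAreaRect(np.float32(Q[:,:2]*1000)))
E
```

```text
1.45 [ 0.44466887 -0.26921377  0.40067595] [ 7.55248529e-01  6.55438481e-01 -2.34112344e-04  5.17887853e-05] [7.54709580e-01 6.56059029e-01 4.01720295e-17 4.62126336e-17]
1635 [ 0.4478635  -0.26997513  0.11345235]
((447.8577575683594, -271.6357116699219), (41.45045471191406, 35.67409896850586), 81.7496566772461)
```

View pics/w1.png

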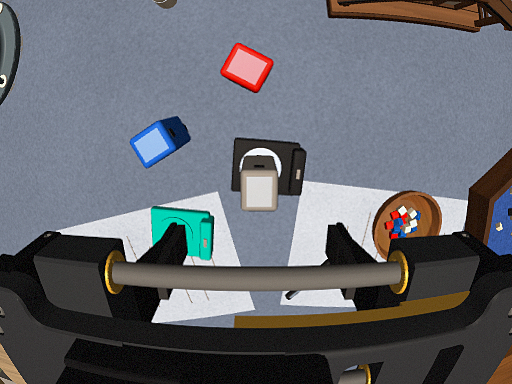

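Wrist view: the reader's top is at (259,190) and its tile shows behind it at (260,160). Both finger paths are clear. Descending.

```bash
python3 - <<'E'
from h import *
go([.4478,-.2708,.246],down(81.75))
E
```

```text
shift [-0.027  0.084  3.867] rot [-0.0002  0.0004  0.0027] deg 0.2 rows>= 2.5
```

>>> move_arm(commands=[[[-0.03,0.08,0.6,0,0,0.003],[-0.03,0.08,1.4,0,0,0.003],[-0.03,0.08,2.2,0,0,0.003],[-0.03,0.08,3,0,0,0.003],[-0.03,0.08,3.5,0,0,0.003],[-0.03,0.08,3.75,0,0,0.003],[-0.03,0.08,3.87,0,0,0.003],[-0.03,0.08,3.87,0,0,0.003],[-0.03,0.08,3.87,0,0,0.003]]])

```text
time: 2.58
position: [0.4482, -0.2703, 0.2467]
tool_rot: [0.756, 0.655, 0.0, 0.001]
ft_force: [0.3, 0.5, -0.2]
grip_width: 0.087
grip_force: 0.0
```

>>> move_arm(commands=[[[0,0,0,0,0,0],[0,0,0,0,0,0],[0,0,0,0,0,0],[0,0,0,0,0,0],[0,0,0,0,0,0],[0,0,0,0,0,0],[0,0,0,0,0,0],[0,0,0,0,0,0]]], claw=1, squeeze=25)

```text
time: 3.58
position: [0.448, -0.27, 0.2459]
tool_rot: [0.756, 0.655, -0.0, -0.0]
ft_force: [0.4, -1.3, -0.8]
grip_width: 0.036
grip_force: 25.0
```

>>> move_arm(commands=[[[0,0,-0.3,0,0,0],[0,0,-0.8,0,0,0],[0,0,-1.5,0,0,0],[0,0,-2.3,0,0,0],[0,0,-3.1,0,0,0],[0,0,-3.6,0,0,0],[0,0,-3.9,0,0,0],[0,0,-3.9,0,0,0]]])

```text
time: 4.58
position: [0.448, -0.27, 0.4028]
tool_rot: [0.756, 0.655, 0.0, 0.001]
ft_force: [-0.1, -0.7, -2.1]
grip_width: 0.0356
grip_force: 25.0
```

```bash
cat >> h.py <<'E'
def tilt(n,th):
    n=np.array(n)/np.linalg.norm(n);a=np.cross([0,0,1],n);s=np.linalg.norm(a);return R.from_rotvec(a/s*np.arcsin(s))*down(th)
N=np.array([-.484,.0288,.8746]);N/=np.linalg.norm(N);H=np.array([.610,.0042,.1205]);F=.230
E
python3 - <<'E'
from h import *
o=get_obs();print(o['position'],o['ft_force'],o['grip_width'])
go(H+N*(F+.06),tilt(N,83))
E
```

```text
[ 0.44799846 -0.27004171  0.40281389] [-0.07046609 -0.73140523 -2.13506373] 0.035604738909161014
shift [ 7.071 -0.472  0.709] rot [-0.5033  0.038  -0.0201] deg 28.9 rows>= 4.6
```

>>> move_arm(commands=[[[0.4,-0.03,0,-0.03,0,0],[1.2,-0.08,0.05,-0.08,0.01,0],[2.2,-0.15,0.15,-0.15,0.01,-0.01],[3.3,-0.22,0.3,-0.23,0.02,-0.01],[4.4,-0.3,0.4,-0.31,0.02,-0.01],[5.5,-0.37,0.5,-0.39,0.03,-0.02],[6.4,-0.43,0.6,-0.45,0.035,-0.02],[6.9,-0.46,0.68,-0.49,0.038,-0.02],[7.07,-0.47,0.71,-0.503,0.038,-0.02],[7.07,-0.47,0.71,-0.503,0.038,-0.02],[7.07,-0.47,0.71,-0.503,0.038,-0.02]]])

```text
time: 5.95
position: [0.4698, 0.012, 0.3735]
tool_rot: [0.726, 0.641, 0.177, 0.176]
ft_force: [0.6, -0.4, -1.6]
grip_width: 0.0358
grip_force: 25.0
```

```bash
python3 - <<'E'
from h import *
c=grab('wrist');s=grab('side');t=grab('top')
cv2.imwrite('pics/m2.png',np.hstack([cv2.resize(c['pixels'],(400,300)),cv2.resize(s['pixels'][100:292,130:386],(400,300))]))
cv2.imwrite('pics/t2.png',np.hstack([cv2.resize(t['pixels'][185:245,330:400],(400,343),interpolation=2),cv2.resize(c['pixels'][60:300,150:430],(400,343))]))
o=get_obs();print(o['position'],o['ft_force'],'tool z',R.from_quat(o['tool_rot']).apply([0,0,1]));go(H+N*(F+.02),tilt(N,83))
E
```

```text
[0.46989378 0.01176581 0.37365819] [-0.09145252  0.11825255 -2.12163284] tool z [ 0.48264758 -0.02841312 -0.87535364]
shift [ 0.019 -0.     0.986] rot [-0.0016 -0.0002 -0.0019] deg 0.1 rows>= 0.6
```

View pics/m2.png

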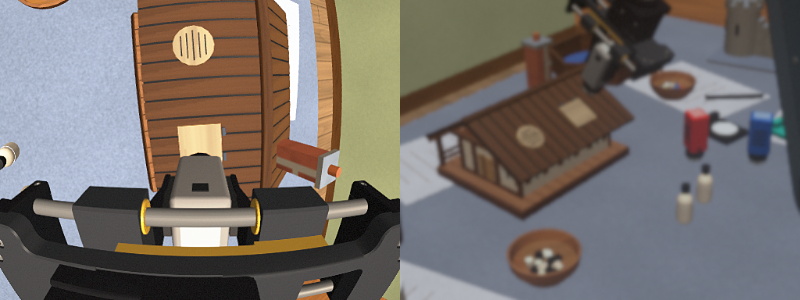

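View pics/t2.png

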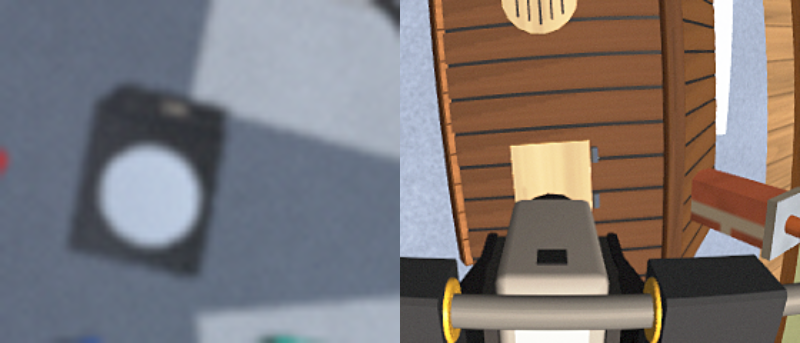

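The reader hangs in line with the square hatch, and the chimney is clear. The empty tile is fully visible in the top view, around (355,219). Now I'll cross-check the hatch edges in the wrist view and get the tile centre.

```bash
python3 - <<'E'
from h import *
t=dict(np.load('top.npz'));g=t['pixels'].astype(int).sum(2);m=np.zeros(g.shape,np.uint8);m[205:235,343:369]=(g>370)[205:235,343:369]
k,l,st,ce=cv2.connectedComponentsWithStats(m);i=1+st[1:,4].argmax();print(st[i],ce[i],'tile',hit(t,*ce[i],[0,0,1],.016))
c=dict(np.load('wrist.npz'));im=c['pixels'].astype(int);P=wpts(c);h0=N@H
m=np.zeros(im.shape[:2],np.uint8);b=im[...,2]>170;m[150:215,210:300]=(b&(im[...,2]-im[...,0]>25))[150:215,210:300]
k,l,st,ce=cv2.connectedComponentsWithStats(m);i=1+st[1:,4].argmax();print(st[i])
v,u=np.where(l==i);Q=np.array([whit(c,a,b_,N,h0) for a,b_ in zip(u,v)])
ey=np.cross(N,[0,0,1]);ey/=np.linalg.norm(ey);ey*=np.sign(ey[1]);ex=np.cross(ey,N);A=np.c_[(Q-H)@ex,(Q-H)@ey]*1000
print('upslope/level extents about H',np.percentile(A,[1,99],0));
far=A[A[:,1]>5];print('sides',np.percentile(far[:,0],[2,98]),'depth plane off',np.median(P[l==i]@N)-h0)
E
```

```text
[348 210  17  18 246] [355.86178862 218.83739837] tile [ 0.44875979 -0.27386811  0.016     ]
[ 227  158   58   49 2165]
upslope/level extents about H [[-25.8971413  -14.26054449]
 [ 25.29496619  26.33917779]]
sides [-25.3039234   24.61337997] depth plane off -0.0008126305801298417
```

>>> move_arm(commands=[[[0.02,0,0.2,0,0,0],[0.02,0,0.5,0,0,0],[0.02,0,0.8,0,0,0],[0.02,0,1.0,0,0,0],[0.02,0,1.15,0,0,0],[0.02,0,1.25,0,0,0],[0.02,0,1.3,0,0,0],[0.02,0,1.3,0,0,0],[0.02,0,1.3,0,0,0],[0.02,0,1.3,0,0,0]]])

```text
time: 7.35
position: [0.4949, 0.0119, 0.3283]
tool_rot: [0.725, 0.641, 0.177, 0.176]
ft_force: [-0.4, 0.2, -1.6]
grip_width: 0.0361
grip_force: 25.0
```

```bash
cat >> h.py <<'E'
def st():
    o=get_obs();Rt=R.from_quat(o['tool_rot']);z=Rt.apply([0,0,1]);f=o['position']+z*F-H;print('t',o['time'].__round__(2),'face-hatch along N mm',(f@N*1000).round(2),'lateral',((f-f@N*N)*1000).round(1),'ang',np.arccos(-z@N).round(4),'F.N',(o['ft_force']@N).round(2),o['ft_force'].round(2),'w',o['grip_width'].__round__(4))
E
python3 -c "
from h import *
st();go(H+N*F,tilt(N,83))"
```

```text
t 7.35 face-hatch along N mm 7.67 lateral [-0.3  1.1 -0.2] ang 0.0016 F.N -1.2 [-0.41  0.24 -1.6 ] w 0.0361
shift [-0.02   0.006  0.192] rot [-0.0013 -0.0009 -0.0006] deg 0.1 rows>= 0.1
```

>>> move_arm(commands=[[[-0.02,0,0.04,0,0,0],[-0.02,0,0.08,0,0,0],[-0.02,0,0.12,0,0,0],[-0.02,0,0.15,0,0,0],[-0.02,0,0.17,0,0,0],[-0.02,0,0.17,0,0,0],[-0.02,0,0.17,0,0,0]]])

```text
time: 8.22
position: [0.4981, 0.0109, 0.3221]
tool_rot: [0.725, 0.642, 0.177, 0.176]
ft_force: [0.1, 1.5, -1.9]
grip_width: 0.0356
grip_force: 25.0
```

```bash
python3 -c "
from h import *
st()"
```

```text
t 8.22 face-hatch along N mm 0.67 lateral [-0.6  0.3 -0.3] ang 0.002 F.N -1.7 [ 0.13  1.51 -1.92] w 0.0356
```

>>> move_arm(commands=[[[0,0,0.02,0,0,0],[0,0,0.04,0,0,0],[0,0,0.05,0,0,0],[0,0,0.05,0,0,0],[0,0,0.05,0,0,0]]])

```text
time: 8.85
position: [0.499, 0.0108, 0.3204]
tool_rot: [0.725, 0.641, 0.177, 0.176]
ft_force: [-1.8, 0.3, 1.1]
grip_width: 0.0359
grip_force: 25.0
```

```bash
python3 -c "
from h import *
st()"
```

```text
t 8.85 face-hatch along N mm -1.2 lateral [-0.6  0.3 -0.3] ang 0.0019 F.N 1.87 [-1.78  0.34  1.14] w 0.0359
```

>>> move_arm(commands=[[[0,0,0.01,0,0,0],[0,0,0.02,0,0,0],[0,0,0.03,0,0,0],[0,0,0.03,0,0,0],[0,0,0.03,0,0,0]]])

```text
time: 9.48
position: [0.4996, 0.0108, 0.3193]
tool_rot: [0.725, 0.642, 0.177, 0.176]
ft_force: [-3.2, 0.2, 3.8]
grip_width: 0.036
grip_force: 25.0
```

```bash
python3 -c "
from h import *
st()"
```

```text
t 9.47 face-hatch along N mm -2.47 lateral [-0.6  0.3 -0.3] ang 0.0019 F.N 4.85 [-3.16  0.19  3.8 ] w 0.036
```

>>> move_arm(commands=[[[0,0,0.005,0,0,0],[0,0,0.01,0,0,0],[0,0,0.01,0,0,0],[0,0,0.01,0,0,0]]])

```text
time: 9.98
position: [0.4998, 0.0108, 0.319]
tool_rot: [0.725, 0.642, 0.177, 0.176]
ft_force: [-2.9, 0.3, 4.1]
grip_width: 0.0361
grip_force: 25.0
```

```bash
python3 -c "
from h import *
st()"
```

```text
t 9.97 face-hatch along N mm -2.92 lateral [-0.6  0.3 -0.3] ang 0.0019 F.N 4.99 [-2.88  0.33  4.1 ] w 0.0361
```

>>> move_arm(commands=[[[0,0,0.008,0,0,0],[0,0,0.008,0,0,0],[0,0,0.008,0,0,0],[0,0,0.008,0,0,0],[0,0,0.008,0,0,0],[0,0,0.008,0,0,0],[0,0,0.008,0,0,0],[0,0,0.008,0,0,0],[0,0,0.008,0,0,0],[0,0,0.008,0,0,0],[0,0,0.008,0,0,0],[0,0,0.008,0,0,0]]])

```text
time: 11.48
position: [0.5, 0.0108, 0.3186]
tool_rot: [0.725, 0.642, 0.177, 0.176]
ft_force: [-2.1, 0.2, 4.5]
grip_width: 0.0358
grip_force: 25.0
```

```bash
python3 -c "
from h import *
c=grab('wrist');cv2.imwrite('pics/w3.png',c['pixels'][100:320,150:400])
st();st()"
```

```text
t 11.53 face-hatch along N mm -3.27 lateral [-0.6  0.3 -0.3] ang 0.0019 F.N 5.45 [-3.11 -0.12  4.52] w 0.0361
t 11.53 face-hatch along N mm -3.27 lateral [-0.6  0.3 -0.3] ang 0.0019 F.N 5.45 [-3.11 -0.12  4.52] w 0.0361
```

View pics/w3.png

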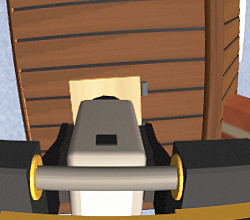

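The reader sits square on the hatch at about 7 N. I'll add a slight nudge and hold two more seconds.

>>> move_arm(commands=[[[0,0,0.007,0,0,0],[0,0,0.007,0,0,0],[0,0,0.007,0,0,0],[0,0,0.007,0,0,0],[0,0,0.007,0,0,0],[0,0,0.007,0,0,0],[0,0,0.007,0,0,0],[0,0,0.007,0,0,0],[0,0,0.007,0,0,0],[0,0,0.007,0,0,0],[0,0,0.007,0,0,0],[0,0,0.007,0,0,0]]])

```text
time: 13.02
position: [0.5001, 0.0108, 0.3184]
tool_rot: [0.725, 0.642, 0.177, 0.176]
ft_force: [-3.2, 0.6, 5.5]
grip_width: 0.0358
grip_force: 25.0
```

>>> move_arm(commands=[[[0,0,0,0,0,0],[0,0,0,0,0,0],[0,0,0,0,0,0],[0,0,0,0,0,0],[0,0,0,0,0,0],[0,0,0,0,0,0],[0,0,0,0,0,0],[0,0,0,0,0,0]]])

```text
time: 14.02
position: [0.5001, 0.0108, 0.3184]
tool_rot: [0.725, 0.642, 0.177, 0.176]
ft_force: [-3.5, -0.1, 5.2]
grip_width: 0.0358
grip_force: 25.0
```

>>> move_arm(commands=[[[0,0,-0.1,0,0,0],[0,0,-0.4,0,0,0],[0,0,-0.8,0,0,0],[0,0,-1.2,0,0,0],[0,0,-1.5,0,0,0],[0,0,-1.7,0,0,0],[0,0,-1.7,0,0,0]]])

```text
time: 14.9
position: [0.4671, 0.0127, 0.3787]
tool_rot: [0.725, 0.641, 0.178, 0.176]
ft_force: [0.2, -0.7, -2.4]
grip_width: 0.0361
grip_force: 25.0
```

```bash
python3 -c "
from h import *
st();go([.448,-.2725,.4028],down(81.75))"
```

```text
t 14.9 face-hatch along N mm 65.18 lateral [-0.1  0.1 -0.1] ang 0.0008 F.N -2.19 [ 0.17 -0.74 -2.39] w 0.0361
shift [-7.115  0.697 -0.559] rot [ 0.5044 -0.0381  0.021 ] deg 29.0 rows>= 4.6
```

>>> move_arm(commands=[[[-0.4,0.04,-0.1,0.03,0,0],[-1.2,0.12,-0.3,0.08,-0.01,0],[-2.2,0.22,-0.4,0.15,-0.01,0.01],[-3.3,0.32,-0.5,0.23,-0.02,0.01],[-4.4,0.43,-0.55,0.31,-0.02,0.01],[-5.5,0.54,-0.56,0.39,-0.03,0.02],[-6.4,0.63,-0.56,0.45,-0.035,0.02],[-6.95,0.68,-0.56,0.49,-0.038,0.02],[-7.12,0.7,-0.56,0.504,-0.038,0.021],[-7.12,0.7,-0.56,0.504,-0.038,0.021],[-7.12,0.7,-0.56,0.504,-0.038,0.021],[-7.12,0.7,-0.56,0.504,-0.038,0.021]]])

```text
time: 16.4
position: [0.4483, -0.2718, 0.4021]
tool_rot: [0.756, 0.655, -0.0, -0.001]
ft_force: [0.4, -0.0, -1.6]
grip_width: 0.036
grip_force: 25.0
```

```bash
python3 -c "
from h import *
o=get_obs();print(o['position'],R.from_quat(o['tool_rot']).apply([0,0,1]),o['ft_force'])
go([.4482,-.2725,.252],down(81.75))
c=grab('wrist');P=wpts(c)
g=c['pixels'].astype(int).min(2);M=(g>150)&(np.abs(P[...,2]-.016)<.006)&(np.hypot(P[...,0]-.4488,P[...,1]+.273)<.035)
Q=P[M];print('tile wrist (visible part)',len(Q),Q.min(0) if len(Q) else 0,Q.max(0) if len(Q) else 0)
# reader bottom side: visible points of the held reader
cv2.imwrite('pics/w4.png',c['pixels'][60:320,120:420])"
```

```text
[ 0.44828367 -0.271785    0.40211416] [-9.34888354e-04  7.12572569e-04 -9.99999309e-01] [ 0.37200242 -0.03660375 -1.64506785]
shift [-0.02   0.004  3.753] rot [-0.001  -0.0006  0.0011] deg 0.1 rows>= 2.4
tile wrist (visible part) 1308 [ 0.42294481 -0.2992445   0.01276235] [ 0.47574312 -0.24772288  0.01872344]
```

View pics/w4.png

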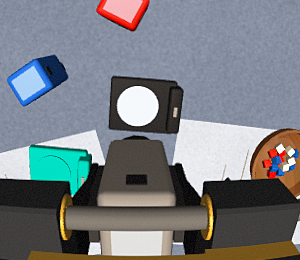

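The wrist view shows the tile clear at about (137,104) in the crop, centred at (0.449, -0.2735). Lowering.

>>> move_arm(commands=[[[-0.02,0.02,0.5,0,0,0],[-0.02,0.02,1.3,0,0,0],[-0.02,0.02,2.1,0,0,0],[-0.02,0.02,2.8,0,0,0],[-0.02,0.02,3.3,0,0,0],[-0.02,0.02,3.6,0,0,0],[-0.02,0.02,3.75,0,0,0],[-0.02,0.02,3.75,0,0,0],[-0.02,0.02,3.75,0,0,0]]])

```text
time: 17.58
position: [0.4491, -0.2738, 0.2527]
tool_rot: [0.756, 0.654, -0.0, 0.0]
ft_force: [0.1, 0.4, -1.9]
grip_width: 0.0362
grip_force: 25.0
```

>>> move_arm(commands=[[[0,0,0.03,0,0,0],[0,0,0.06,0,0,0],[0,0,0.09,0,0,0],[0,0,0.12,0,0,0],[0,0,0.14,0,0,0],[0,0,0.14,0,0,0],[0,0,0.14,0,0,0]]])

```text
time: 18.45
position: [0.4488, -0.2736, 0.2465]
tool_rot: [0.756, 0.654, -0.0, -0.0]
ft_force: [0.0, -0.4, -1.2]
grip_width: 0.0354
grip_force: 25.0
```

>>> move_arm(commands=[[[0,0,0.01,0,0,0],[0,0,0.02,0,0,0],[0,0,0.025,0,0,0],[0,0,0.025,0,0,0],[0,0,0.025,0,0,0]]])

```text
time: 19.08
position: [0.4488, -0.2736, 0.2456]
tool_rot: [0.756, 0.654, -0.0, -0.0]
ft_force: [-0.3, 1.2, 2.2]
grip_width: 0.0352
grip_force: 25.0
```

Contact is made at about 4 N. Releasing.

>>> move_arm(commands=[[[0,0,-0.01,0,0,0],[0,0,-0.01,0,0,0],[0,0,-0.01,0,0,0],[0,0,-0.01,0,0,0],[0,0,-0.01,0,0,0],[0,0,-0.01,0,0,0],[0,0,-0.01,0,0,0],[0,0,-0.01,0,0,0]]], claw=-1)

```text
time: 20.08
position: [0.4488, -0.2736, 0.2459]
tool_rot: [0.756, 0.654, -0.0, -0.0]
ft_force: [-0.1, 0.7, -0.0]
grip_width: 0.087
grip_force: 0.0
```

>>> move_arm(commands=[[[0,0,-0.3,0,0,0],[0,0,-0.8,0,0,0],[0,0,-1.5,0,0,0],[0,0,-2.3,0,0,0],[0,0,-3.1,0,0,0],[0,0,-3.6,0,0,0],[0,0,-3.9,0,0,0],[0,0,-3.9,0,0,0],[0,0,-3.9,0,0,0],[0,0,-3.9,0,0,0]]])

```text
time: 21.32
position: [0.4488, -0.2735, 0.4009]
tool_rot: [0.756, 0.654, -0.0, -0.002]
ft_force: [-0.4, -0.4, 0.1]
grip_width: 0.0872
grip_force: 0.0
```

```bash
python3 - <<'E'
from h import *
c=grab('wrist');P=wpts(c);o=get_obs();print(o['time'],o['position'],o['grip_width'],o['ft_force'])
M=(P[...,2]>.1)&(P[...,2]<.125)&(np.hypot(P[...,0]-.4488,P[...,1]+.272)<.05)
Q=P[M];print(len(Q),Q.mean(0),cv2.minAreaRect(np.float32(Q[:,:2]*1000)))
T=Q[Q[:,2]>.112];print(fitplane(T,.002))
cv2.imwrite('pics/w5.png',c['pixels'])
E
```

```text
21.375 [ 0.44884665 -0.27358292  0.40097464] 0.08703890687621195 [ 0.08196903  0.41213836 -0.42862225]
1632 [ 0.44915176 -0.27363678  0.11349234] ((448.93060302734375, -275.2439880371094), (41.64574432373047, 35.95236587524414), 82.01664733886719)
(array([0.00275171, 0.0075518 , 0.9999677 ]), np.float64(0.11335136135005401), 1421)
```

View pics/w5.png

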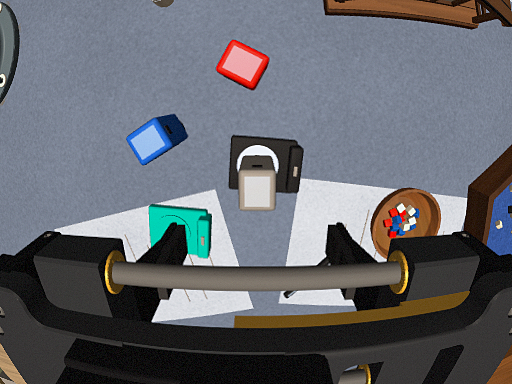

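The reader stands upright on the tile, with its top at (257,188) in the wrist view and about 1 mm off centre. The gripper is clear and nothing else has moved.

```bash
python3 -c "
from rig import *
print(hand_in())"
```

```text
the job is handed in; nothing more can be done
None
```

The reader was held square on the square hatch at about 7–8 N for over two seconds, then stood upright and released about 1 mm off the tile's centre. I handed the job in at about 21 s; no verdict came back.

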